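# Open the casting mould and hold it open

## Robot

A 6-joint arm with a two-finger parallel gripper is mounted at the origin on the work surface; the furniture and walls round the work are solid. World frame = base frame: x ahead of the robot, y to its left, z up, the work surface at z = 0. Lengths are in mm, angles in rad, forces in N, time in s.
With the tool pointing down it reaches from about 375 to 925 mm from the base axis. Payload 5.7 kg.
Tool frame: the origin (TCP) lies at the very end of the fingers, on their centre line; the grasp point (between the pads) lies 19 mm behind it (ctrl.grasp_offset is the z of the grasp point in the tool frame, in mm); z points along the fingers, y is the line along which they close (so a half turn about z gives the same grasp; the last joint's range is limited). The gripper opens to 88 mm and grips with 3 to 60 N. Pads are 20 mm wide; open, the fingers measure 115 mm over their backs; the gripper's body (75 mm by 178 mm) begins 61 mm behind the grasp point.
Start: joints at [1.151, 0.359, 1.51, -0, 1.272, -0.115], TCP at [180.054, 572.314, 222.623] pointing down, gripper open.
Joint ranges: [-2.97, 2.97], [-1.01, 2.36], [0.21, 2.38], [-0.96, 4.11], [0.2, 2.71], [-2.98, 2.98]. Speed limits (rad/s): [2.39, 2.39, 3.14, 3.14, 3.14, 3.14].

## Interface

Orientations are given as a unit quaternion [x, y, z, w].
In Python, from bench import ctrl, viewer, ticket gives the robot as it stands.
- The arm moves only by the shell command python3 -m inch 'ROWS' [FORCE]. ROWS is JSON, one flat list of numbers, 5 for each row, row after row: the opening, from 0 (shut) to 1 (fully open), then the shift along the tool's x, y, z in mm, then the turn about the tool's z in degrees. A call has exactly 10 rows; each row shifts and turns the commanded pose from where the row before left it, along the tool's axes as they then stand; what a row does not reach is not made up. A row lasts 1/8 s, in which the tool goes at most 62.5 mm and 10.7 degrees, less where a joint would pass 70% of its speed; a pose out of reach is approached as far as the arm can. A call with a gripper value outside its range is refused whole. The fingers move at their own pace and stop on an object; FORCE is the grip in N (left out, the last holds). Time passes only in rows, so rows that do not move let the fingers close, or fill a call up. It gives the time, the measured TCP pose, the force, the opening and the grip force at its end, in the units of the state.
- ctrl.observe(): the state, without advancing time (a new reading comes with each control period).
- viewer.read_camera(name): name is "scene" or "top" or "wrist"; returns a dict with "frame" (420x560x3 uint8, red, green, blue), "mtx" (3x3 intrinsics, pixels), "camera_from_world" (4x4, takes a point from world to camera coordinates). Camera axes: x right, y down, z forward; pixel columns grow to the right and rows downward; lengths in mm; the calibration is good to about 2 mm. A picture is of the moment at which its call begins. There is no depth.
- ticket.job_done(): hands the job in; it is judged then, once.
The state is a dict: "time": time; "joint_positions": joint angles; "joint_vel": joint speeds; "joint_efforts": joint torques, N m; "tool_pos": TCP position; "ee_rot": TCP orientation; "ft_force": force on the tool from outside, world axes, zero at the start; "moment": the same for the moment, N m; "gripper_width": finger opening in mm; "gripper_force": force on a finger pad.
Only numpy, scipy, OpenCV 4.12 (cv2) and the standard library are available. Lean on these libraries where they do the work, as an engineer would, in place of code of your own. Each camera call takes 0.05 s, during which the arm holds its last target. There are 200 camera calls.

## Task

Open the hinged casting mould: knock its sprung catch pin down with a tap of the mallet, so that the upper half springs ajar, and set the mallet back down on the bench. Then raise the upper half by its ball knob until it stands open at 60 degrees and hold it there so that the moulding can be lifted out: it falls shut if let go, so finish while still holding it. Leave the moulding lying in the lower half, and the other things on the bench where they are.

Things in the scene. Friction and masses are not known exactly. Their poses are not given: they have to be found in the camera images.
- mould: Fixed aluminium book mould: sole plate 150 x 134 x 8 mm, lower half 86 x 124 x 22, hinged upper half 86 x 124 x 20 on it; closed top 50 mm above the bench (sprue bush +6). Origin: on the bench under the middle of the halves; x from the front (knob, catch) to the hinge at the back, y along the hinge, z up. Knob at x = -82, y = -18, z = 40 mm; catch pin at x = -70, y = 36; hinge axis at x = 51, z = 31.
- upper_half (a joint): Opening angle of the upper half, rad: 0 closed and caught (start), about 0.085 when the catch has let go and sprung plungers have pushed it ajar, 1.047 = 60 degrees, stop at 1.25. Weighs about 0.55 kg and falls shut from every angle; raising it takes up to 4 N at the knob. While the catch holds, pulling at the knob does not open it.
- hinge (a point): Point on the hinge axis at the back of the mould, 31 mm above the bench, level with the knob's middle sideways (mould x = +51, y = -18 mm). The axis runs along the mould's y.
- knob (a point): Centre of the black ball knob, 28 mm across, on a 10 mm stem at the front of the upper half. Swings about the hinge axis at a radius of 133.3 mm: closed, it is 133 mm in front of the axis and 9 mm above it. Pinch it between its two sides (fingers closing along the mould's y; 25 mm free beside it); the ball can turn between the fingers.
- pin_top (a point): Centre of the top of the steel catch pin: a round head 18 mm across, 60 mm above the bench when up, on a block at the front of the mould. Pushed down it swings a pawl off the lip of the upper half.
- catch_pin (a joint): Travel of the catch pin, m: 0 up (start), 0.008 fully down; a spring of 4 N at the top and 8 N at the bottom returns it. The catch lets go at about 0.004; drive it home with the mallet, never with the gripper.
- mallet_grip (a point): Place to grip the mallet: on its wooden handle (20 mm wide, 22 mm high, flat sides), 50 mm from the axis of the head; 29 mm above the bench as the mallet stands. x points along the handle towards the head, y across it, z up.
- mallet_head (a point): Centre of the mallet's head: upright cylinder 34 mm across, 58 mm high, steel with a white plastic face at each end. The mallet (0.3 kg) stands on its lower face, 29 mm below this point, the handle level and reaching 137 mm from the head's axis along -x; axes as mallet_grip.
- moulding_mid (a point): Centre of the black rounded capsule (35 x 71 x 24 mm) that lies loose in the cavity of the lower half, its centre 30 mm above the bench, hidden while the mould is closed.
- hex_key: Bystander: black bent hex key, 125 mm long, on the bench; origin at its middle.
- nozzle_box: Bystander: flat blue plastic box with a clear lid, 79 x 111 x 25 mm, on the bench; origin at its middle.
- wash_bottle: Bystander: white squeeze bottle with a red cap and spout, 181 mm high, on the bench; origin under its middle.

How it is judged:
By the outcome, as a careful person would: the job done as asked, in the order asked, and still so for the second after the job is handed in, while the arm keeps its last pose, push and grip.
It also fails if it takes over 53 s, if anything falls off the work surface, if the arm or the gripper's body presses on something with over 40 N, if the wrist force passes 120 N, or if a joint passes its speed limit or range.

## Working session

There is one attempt and no reset: what is moved stays moved. The work goes in short steps, Python scripts to look and compute and a shell command to move; the robot and the scene stay as the last step left them, time stands still between calls to the robot, and variables do not carry over. Pictures are saved under pics/ and viewed, at most 10 in all, crops included, and the job is handed in when it is done.

```bash
ls; mkdir -p pics
python3 - <<'E'
from bench import ctrl,viewer
import cv2,numpy as np
print(ctrl.observe(),ctrl.grasp_offset)
for n in("scene","top"):
    d=viewer.read_camera(n);cv2.imwrite(f"pics/{n}0.png",d["frame"][:,:,::-1]);print(n,d["mtx"].tolist(),d["camera_from_world"].round(4).tolist())
E
```

```text
pics
{'time': 0.0, 'joint_positions': array([ 1.15089344e+00,  3.59532001e-01,  1.51142344e+00, -1.99352798e-06,
        1.27252599e+00, -1.15122431e-01]), 'joint_vel': array([ 0.00065606,  0.00086265, -0.00060492,  0.00148355,  0.00065572,
       -0.00044685]), 'joint_efforts': array([ 1.90383340e-03, -5.15384352e+01, -2.70718592e+01,  6.74325298e-02,
        3.53648351e-02, -1.30257995e-04]), 'tool_pos': array([179.7836804 , 571.69736728, 221.79696889]), 'ee_rot': array([ 1.51800733e-01,  9.88410666e-01, -9.11049920e-04, -2.48714884e-04]), 'ft_force': array([-0.20343751, -0.81491651,  0.17244087]), 'moment': array([-0.00351724, -0.00462059, -0.02860242]), 'gripper_force': 0.0, 'gripper_width': 88.14981183475271} -18.700000000000003
scene [[521.6853065011246, 0.0, 280.6213036355819], [0.0, 521.6853065011246, 203.56316788683048], [0.0, 0.0, 1.0]] [[0.9079, -0.4189, -0.0174, -423.6575], [-0.1894, -0.3728, -0.9084, 176.5721], [0.3741, 0.828, -0.4178, 749.6219], [0.0, 0.0, 0.0, 1.0]]
top [[473.0789231285324, 0.0, 275.7086416584911], [0.0, 473.0789231285324, 213.64872122556088], [0.0, 0.0, 1.0]] [[0.0067, -0.9998, -0.021, 47.7748], [-0.984, -0.0028, -0.1782, 484.5612], [0.1781, 0.0219, -0.9838, 855.9183], [0.0, 0.0, 0.0, 1.0]]
```

View pics/scene0.png

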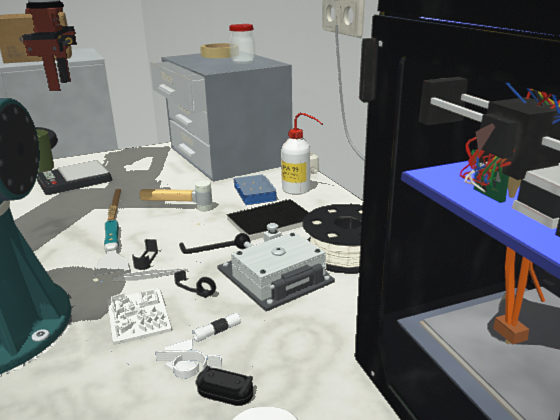

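View pics/top0.png

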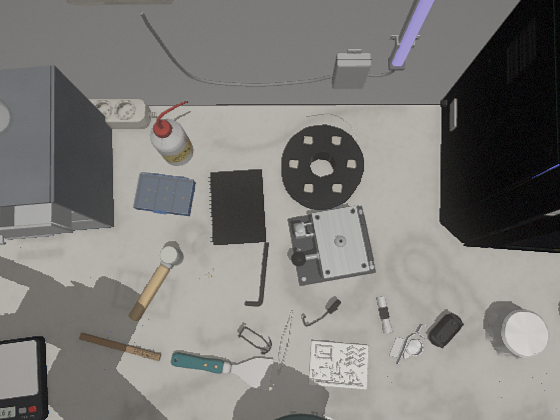

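The top view shows the mould at about (335,243), with the knob at (298,257) and the pin at about (299,229), its front facing image left (+y). The mallet head is at (169,256) with its handle running down-left to (135,315). The hex key is at (260,275), between mallet and mould. I'll take enlarged crops for accurate pixels.

Run:
```python
import cv2,numpy as np
t=cv2.imread("pics/top0.png");s=cv2.imread("pics/scene0.png")
a=cv2.resize(t[195:295,280:380],(400,400),interpolation=2);b=cv2.resize(t[235:335,110:210],(400,400),interpolation=2)
cv2.imwrite("pics/c1.png",np.hstack([a,b]))
```

```text
(no output)
```

View pics/c1.png

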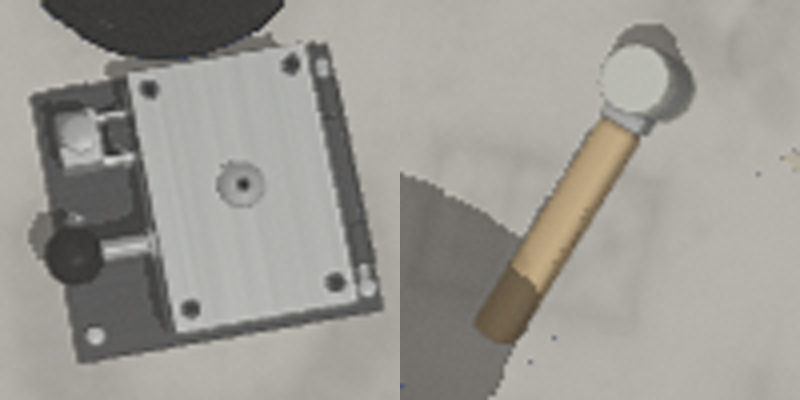

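The crop shows the knob at crop (75,255), the pin head near (80,140), the upper half's corners at (128,75), (308,44), (358,298) and (175,332), and the mallet head's top at (636,78) with its handle end at about (500,330). The 3D printer's spool is close beside the mould's pin side.

```bash
cat > h.py <<'E'
import numpy as np,cv2
from bench import ctrl,viewer
from scipy.spatial.transform import Rotation as R
def ray(d,u,v):
    T=d["camera_from_world"];Rm=T[:3,:3];o=-Rm.T@T[:3,3]
    r=Rm.T@np.linalg.inv(d["mtx"])@[u,v,1];return o,r/np.linalg.norm(r)
def onz(d,u,v,z):
    o,r=ray(d,u,v);return o+r*(z-o[2])/r[2]
def proj(d,p):
    T=d["camera_from_world"];c=d["mtx"]@(T[:3,:3]@np.array(p,float)+T[:3,3]);return c[:2]/c[2]
def tri(rs):
    A=sum(np.eye(3)-np.outer(r,r) for o,r in rs);b=sum((np.eye(3)-np.outer(r,r))@o for o,r in rs);return np.linalg.solve(A,b)
E
python3 - <<'E'
from h import *
d=viewer.read_camera("top");s=viewer.read_camera("scene")
f=lambda x,y,z:onz(d,280+x/4-.4,195+y/4-.4,z).round(1)
g=lambda x,y,z:onz(d,110+(x-400)/4-.4,235+y/4-.4,z).round(1)
print("corners",[f(*c,50) for c in[(128,75),(308,44),(358,298),(175,332)]],"mean",np.mean([f(*c,50) for c in[(128,75),(308,44),(358,298),(175,332)]],0))
print("sprue",f(241,184,56),"knob",f(75,255,40),"pin",f(80,138,60))
# mallet head top via mask circle
fr=d["frame"][235:335,110:210].astype(int)
m=(fr.min(2)>205).astype(np.uint8)
n,l,st,c=cv2.connectedComponentsWithStats(m);print([ (st[i].tolist(),c[i].round(1)) for i in range(1,n) if st[i,4]>60])
hsv=cv2.cvtColor(d["frame"],cv2.COLOR_RGB2HSV)[235:335,110:210]
m=((hsv[:,:,1]>80)&(hsv[:,:,0]<25)).astype(np.uint8)
n,l,st,c=cv2.connectedComponentsWithStats(m);i=1+st[1:,4].argmax();ys,xs=np.where(l==i)
print("handle",st[i],cv2.fitLine(np.float32(np.c_[xs,ys]),2,0,.01,.01).ravel(),c[i])
v=cv2.fitLine(np.float32(np.c_[xs,ys]),2,0,.01,.01).ravel()
p1=onz(d,110+v[2]+20*v[0],235+v[3]+20*v[1],38);p2=onz(d,110+v[2]-20*v[0],235+v[3]-20*v[1],38);print("handle pts",p1,p2)
print("headtop",g(636,78,58))
for n,p in(("knob",f(75,255,40)),("pin",f(80,138,60)),("sprue",f(241,184,56)),("head",g(636,78,58))):print(n,proj(s,p).round(1))
fs=s["frame"]
cv2.imwrite("pics/c2.png",np.hstack([cv2.resize(fs[215:315,210:310],(400,400),interpolation=2),cv2.resize(fs[150:250,130:230],(400,400),interpolation=2)])[:,:,::-1])
E
```

```text
corners [array([484. , -17.8,  50. ]), array([ 499.1, -102.7,   50. ]), array([ 379.9, -122.8,   50. ]), array([363.9, -38.5,  50. ])] mean [431.725 -70.45   50.   ]
sprue [431.8 -69.3  56. ] knob [399.9   7.1  40. ] pin [452.4   5.2  60. ]
[]
handle [ 20  38  35  48 267] [ 0.53771585 -0.8431261  34.123596   65.24345   ] [34.12359551 65.24344569]
handle pts [351.85875156 276.01265835  38.        ] [289.75216247 312.85887279  38.        ]
headtop [405.1 247.8  58. ]
knob [242.9 239.9]
pin [271.2 223.6]
sprue [278.4 247.4]
head [203.1 181.8]
```

View pics/c2.png

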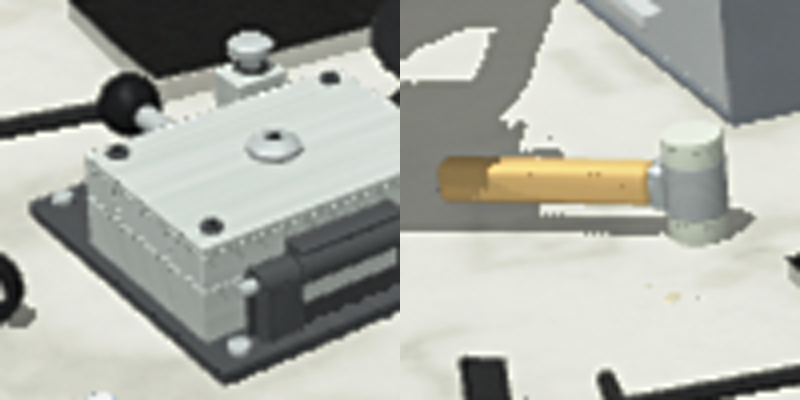

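The scene crop confirms the projections: knob at (242,240.5), pin head at (272,225), mallet head top at (203,182.5), each within about 1.5 px of prediction. Against the given sizes, the upper half measures about 86 x 122 mm, and the knob and pin fit the mould frame with yaw -79.8° to within 2.5 mm. Next I plan the move above the mallet grip.

```bash
cat >> h.py <<'E'
def plan(x,y,z,yawy,grasp=True):
    """turn (deg about tool z) so tool y points at yawy deg; then shift in turned tool axes; z is of grasp point"""
    s=ctrl.observe();M=R.from_quat(s["ee_rot"]).as_matrix()
    cur=np.degrees(np.arctan2(M[1,1],M[0,1]));t=-((yawy-cur+90)%180-90)
    M2=M@R.from_euler("z",t,degrees=True).as_matrix()
    tgt=np.array([x,y,z+(ctrl.grasp_offset if grasp else 0)])
    print("t",round(s["time"],2),"turn",round(t,1),"shift",(M2.T@(tgt-s["tool_pos"])).round(1),"tcp",s["tool_pos"].round(1),"F",s["ft_force"].round(1),"w",round(s["gripper_width"],1),"gf",round(s["gripper_force"],1))
E
python3 -c "
from h import *
plan(362,273.5,120,59.3)"
```

```text
t 0.2 turn 13.2 shift [-308.9 -163.5  121.1] tcp [179.9 571.9 222.1] F [-0.9 -0.3 -0.7] w 88.0 gf 0.0
```

```bash
python3 -m inch '[0.6,0,0,0,6.6, 0.6,0,0,0,6.6, 0.6,-44,-23.3,17.3,0, 0.6,-44,-23.3,17.3,0, 0.6,-44,-23.3,17.3,0, 0.6,-44,-23.3,17.3,0, 0.6,-44,-23.3,17.3,0, 0.6,-44,-23.3,17.3,0, 0.6,-44.9,-23.7,17.3,0, 0.6,0,0,0,0]' 55
python3 - <<'E'
from h import *
plan(362,273.5,29,59.3)
w=viewer.read_camera("wrist");t=viewer.read_camera("top")
print(proj(w,[362,273.5,29]),proj(w,[405,248,58]))
cv2.imwrite("pics/w1.png",w["frame"][:,:,::-1])
E
```

```text
time: 1.45
tool_pos: [363.0, 271.3, 100.5]
ee_rot: [0.267, 0.964, -0.001, -0.001]
ft_force: [-0.5, 0.7, -0.1]
gripper_width: 52.8
gripper_force: 0.0
t 1.45 turn -0.2 shift [ 1.9  1.6 90.2] tcp [363.  271.3 100.5] F [-0.5  0.7 -0.1] w 52.8 gf 0.0
[279.5405988  215.37936319] [279.84591216 295.1734239 ]
```

View pics/w1.png

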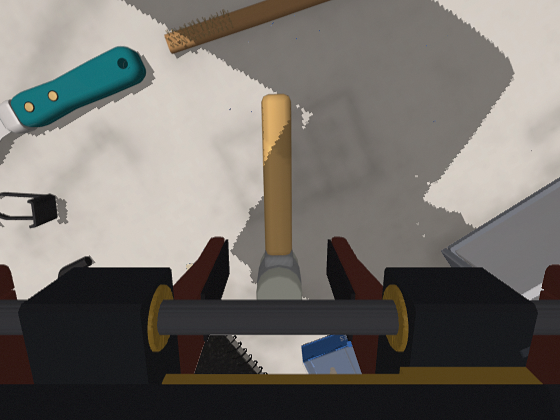

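The wrist view shows the handle centred between the fingers (column about 277) and parallel to them, with the head at about (280,280). I'll descend and grip.

```bash
python3 -m inch '[0.6,1,1,25,0, 0.6,0,0,25,0, 0.6,0,0,25,0, 0.6,0,0,15,0, 0.6,0,0,0,0, 0,0,0,0,0, 0,0,0,0,0, 0,0,0,0,0, 0,0,0,0,0, 0,0,0,0,0]' 58; python3 -c "
from h import *
plan(362,273.5,29,59.3)"
```

```text
time: 2.8
tool_pos: [362.0, 275.5, 11.8]
ee_rot: [0.265, 0.964, 0.0, -0.0]
ft_force: [-2.3, 0.0, 4.6]
gripper_width: 19.8
gripper_force: 57.1
t 2.8 turn 0.0 shift [-1.  -1.7  1.5] tcp [362.  275.5  11.8] F [-2.3  0.   4.6] w 19.8 gf 57.1
```

```bash
python3 -m inch '[0,0,0,-15,0, 0,0,0,-25,0, 0,0,0,-25,0, 0,0,0,-15,0, 0,0,0,0,9, 0,0,0,0,10, 0,0,0,0,10, 0,0,0,0,10, 0,0,0,0,10, 0,0,0,0,0]' 58; python3 -c "
from h import *
plan(445.2,55,105.5,10.1)"
```

```text
time: 4.05
tool_pos: [361.7, 275.3, 91.2]
ee_rot: [0.64, 0.768, -0.0, -0.0]
ft_force: [0.6, 0.2, -3.4]
gripper_width: 19.8
gripper_force: 57.1
t 4.05 turn 0.3 shift [-231.5   43.6    4.5] tcp [361.7 275.3  91.2] F [ 0.6  0.2 -3.4] w 19.8 gf 57.1
```

```bash
python3 -m inch '[0,-20,3.6,0,0.3, 0,-35,7,0,0, 0,-35,7,0,0, 0,-35,7,0,0, 0,-35,7,0,0, 0,-35,7,0,0, 0,-25,4,0,0, 0,-11.5,1,0,0, 0,0,0,0,0, 0,0,0,0,0]' 58
python3 - <<'E'
from h import *
plan(445.2,55,105.5,10.1)
t=viewer.read_camera("top");s=viewer.read_camera("scene")
print("expected headtop scene",proj(s,[454,5.5,137]),"bottom",proj(s,[454,5.5,79]),"pin",proj(s,[454,5.5,60]),"top",proj(t,[454,5.5,137]))
cv2.imwrite("pics/c3.png",np.hstack([cv2.resize(s["frame"][150:250,220:320],(400,400),interpolation=2),cv2.resize(t["frame"][170:270,250:350],(400,400),interpolation=2)])[:,:,::-1])
E
```

```text
time: 5.3
tool_pos: [444.7, 55.9, 91.4]
ee_rot: [0.642, 0.767, -0.0, -0.0]
ft_force: [0.0, 0.7, -2.9]
gripper_width: 19.9
gripper_force: 57.1
t 5.3 turn 0.0 shift [-0.9  0.3  4.6] tcp [444.7  55.9  91.4] F [ 0.   0.7 -2.9] w 19.9 gf 57.1
expected headtop scene [270.8863092  181.94944649] bottom [271.7407805 213.3854416] pin [272.01067701 223.31493301] top [300.73590575 221.55136127]
```

View pics/c3.png

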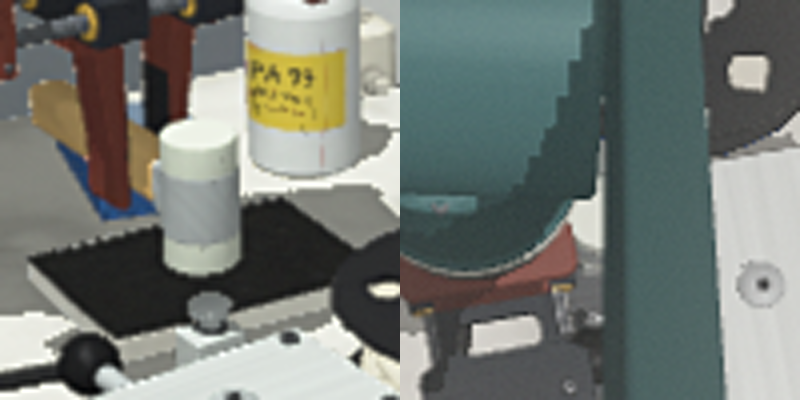

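The scene crop shows the head's top at about (270,183) and its lower face at (270.5,215), upright and just over the pin at (273,225), about 2 px left of it. I'll shift 3 mm along tool y and tap.

```bash
python3 -m inch '[0,0,3,8,0, 0,0,0,7,0, 0,0,0,0,0, 0,0,0,7,0, 0,0,0,6,0, 0,0,0,0,0, 0,0,0,0,0, 0,0,0,-15,0, 0,0,0,-20,0, 0,0,0,0,0]' 58
python3 - <<'E'
from h import *
plan(445.2,55,105.5,10.1)
s=viewer.read_camera("scene")
cv2.imwrite("pics/c4.png",cv2.resize(s["frame"][150:310,200:340],(560,640)[::1],interpolation=2)[:600,:,::-1])
E
```

```text
time: 6.65
tool_pos: [449.4, 55.5, 99.2]
ee_rot: [0.643, 0.766, 0.001, 0.001]
ft_force: [-1.0, 0.7, -2.2]
gripper_width: 19.5
gripper_force: 57.9
t 6.65 turn -0.1 shift [ 0.2 -4.3 12.3] tcp [449.4  55.5  99.2] F [-1.   0.7 -2.2] w 19.5 gf 57.9
```

View pics/c4.png

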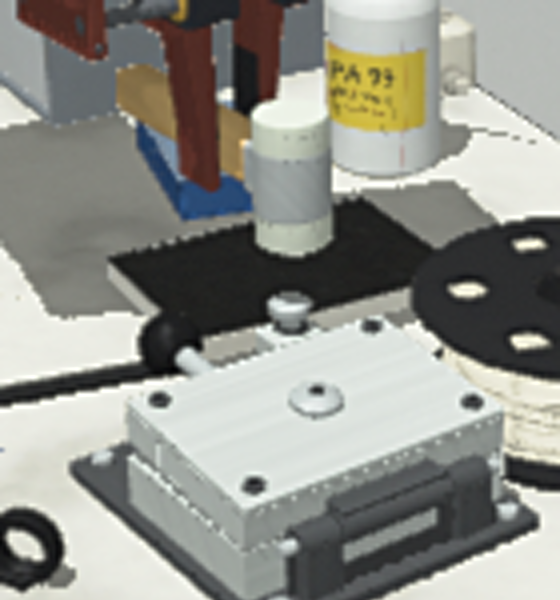

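The upper half now stands ajar: an open wedge shows between the halves, and the knob rose from row 240.5 to about 236. The pin is back up. I'll carry the mallet back.

```bash
python3 -c "
from h import *
plan(362,275.5,118,10.1)
t=viewer.read_camera('top')"; python3 -m inch '[0,20,-3.6,0,0, 0,35,-7,0,0, 0,35,-7,0,0, 0,35,-7,0,0, 0,35,-7,0,0, 0,35,-7,0,0, 0,25,-5,0,-9, 0,11.5,-3,0,-10, 0,0,0,0,-10, 0,0,0,0,-10]' 58;  python3 -c "
from h import *
plan(362,275.5,30.5,59.3)"
```

```text
t 6.7 turn -0.1 shift [231.7 -46.8  -1. ] tcp [448.7  55.6  98.5] F [ 0.2  0.3 -3.3] w 19.7 gf 57.9
time: 8.0
tool_pos: [359.6, 274.4, 97.4]
ee_rot: [0.347, 0.938, -0.001, -0.001]
ft_force: [0.5, -0.5, -2.8]
gripper_width: 19.6
gripper_force: 57.9
t 8.0 turn -9.9 shift [-1.6  2.3 85.6] tcp [359.6 274.4  97.4] F [ 0.5 -0.5 -2.8] w 19.6 gf 57.9
```

```bash
python3 -m inch '[0,0,0,0,-9.9, 0,-1.5,2,20,0, 0,0,0,20,0, 0,0,0,20,0, 0,0,0,12,0, 0,0,0,6,0, 0,0,0,3,0, 0,0,0,2,0, 0,0,0,0,0, 0,0,0,0,0]' 58;  python3 -c "
from h import *
plan(362,275.5,30.5,59.3)"
```

```text
time: 9.25
tool_pos: [363.1, 275.7, 15.9]
ee_rot: [0.268, 0.963, 0.0, 0.0]
ft_force: [0.5, 0.8, -1.0]
gripper_width: 19.6
gripper_force: 57.9
t 9.25 turn -0.4 shift [ 0.8 -0.7  4.1] tcp [363.1 275.7  15.9] F [ 0.5  0.8 -1. ] w 19.6 gf 57.9
```

```bash
python3 -m inch '[0,0,0,1,0, 0,0,0,1,0, 0,0,0,1,0, 0,0,0,0.5,0, 0,0,0,0,0, 0,0,0,0,0, 0.15,0,0,0,0, 0.25,0,0,0,0, 0.35,0,0,0,0, 0.45,0,0,0,0]' 58;  python3 - <<'E'
from h import *
plan(362,275.5,30.5,59.3)
E
```

```text
time: 10.5
tool_pos: [363.0, 275.6, 12.2]
ee_rot: [0.268, 0.963, 0.0, 0.0]
ft_force: [-0.6, -0.4, -0.1]
gripper_width: 36.9
gripper_force: 0.0
t 10.5 turn -0.4 shift [ 0.8 -0.6  0.4] tcp [363.  275.6  12.2] F [-0.6 -0.4 -0.1] w 36.9 gf 0.0
```

```bash
python3 -m inch '[0.6,0,0,-15,0, 0.6,0,0,-30,0, 0.6,0,0,-35,0, 0.6,0,0,-28,0, 0.6,0,0,0,9.5, 0.6,0,0,0,10, 0.6,0,0,0,10, 0.6,0,0,0,10, 0.6,0,0,0,9.7, 0.6,0,0,0,0]';  python3 - <<'E'
from h import *
plan(399.9,6.6,140,10.1)
t=viewer.read_camera("top");s=viewer.read_camera("scene")
# dark round knob in the scene view
for n,d,p in(("scene",s,[399.9,6.6,51.3]),("top",t,[399.9,6.6,51.3])):
    u,v=proj(d,p).astype(int);print(n,proj(d,p).round(1))
    g=cv2.cvtColor(d["frame"],cv2.COLOR_RGB2GRAY)[v-20:v+20,u-20:u+20]
    print(cv2.HoughCircles(cv2.resize(g,None,fx=4,fy=4,interpolation=2),cv2.HOUGH_GRADIENT,1,40,param1=80,param2=12,minRadius=22,maxRadius=40),u-20,v-20)
cv2.imwrite("pics/c5.png",np.hstack([s["frame"][120:320,100:340],t["frame"][170:370,100:340]])[:,:,::-1])
E
```

```text
time: 11.75
tool_pos: [362.8, 275.5, 120.1]
ee_rot: [0.644, 0.765, -0.0, 0.0]
ft_force: [0.5, -0.6, -0.1]
gripper_width: 52.9
gripper_force: 0.0
t 11.75 turn -0.3 shift [-271.3  -10.6   -1.2] tcp [362.8 275.5 120.1] F [ 0.5 -0.6 -0.1] w 52.9 gf 0.0
scene [242.7 234.1]
[[[43.5 76.5 36.4]]] 222 214
top [298.8 257.8]
[[[85.5 86.5 29.3]]] 278 237
```

View pics/c5.png

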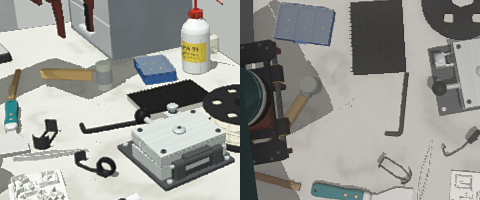

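The mallet stands back upright on the bench where it was. The knob appears at top-view pixel (299,258.3), matching the ajar prediction of (298.8,257.8). I'll go over the knob.

```bash
python3 -m inch '[0.45,-25,-1,0,-0.3, 0.45,-40,-1.6,0,0, 0.45,-40,-1.6,0,0, 0.45,-40,-1.6,0,0, 0.45,-40,-1.6,0,0, 0.45,-40,-1.6,0,0, 0.45,-30,-1.6,0,0, 0.45,-16.3,0,0,0, 0.45,0,0,0,0, 0.45,0,0,0,0]' 30;  python3 - <<'E'
from h import *
plan(399.9,6.6,51.3,10.1)
w=viewer.read_camera("wrist");print(proj(w,[399.9,6.6,51.3]))
cv2.imwrite("pics/w2.png",w["frame"][:,:,::-1])
E
```

```text
time: 13.1
tool_pos: [399.2, 7.0, 120.0]
ee_rot: [0.642, 0.767, -0.0, -0.0]
ft_force: [0.1, 0.1, -0.5]
gripper_width: 39.5
gripper_force: 0.0
t 13.1 turn -0.0 shift [-0.5  0.6 87.4] tcp [399.2   7.  120. ] F [ 0.1  0.1 -0.5] w 39.5 gf 0.0
[277.64733409 219.79895048]
```

View pics/w2.png

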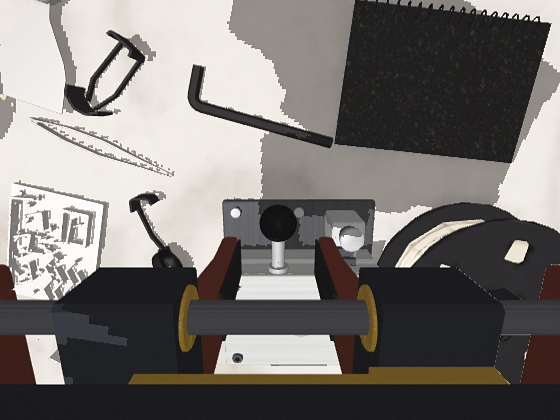

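The wrist view shows the knob at (278,222), predicted (277.6,219.8), centred between the fingers and with the mould square to them. I'll descend and pinch.

```bash
python3 -m inch '[0.45,-0.5,0.5,20,0, 0.45,0,0,25,0, 0.45,0,0,25,0, 0.45,0,0,12,0, 0.45,0,0,5,0, 0.45,0,0,0,0, 0,0,0,0,0, 0,0,0,0,0, 0,0,0,0,0, 0,0,0,0,0]' 30;  python3 - <<'E'
from h import *
plan(399.9,6.6,51.3,10.1)
# arc: hinge and steps from measured grasp pose
import math
for a in range(5,64,4):
    t=math.radians(a+3.87);print(a,round(-133.3*math.cos(t)+133.3*math.cos(math.radians(8.74)),1),round(133.3*math.sin(t)-133.3*math.sin(math.radians(8.74)),1))
E
```

```text
time: 14.4
tool_pos: [399.7, 6.1, 33.2]
ee_rot: [0.643, 0.766, -0.0, -0.0]
ft_force: [-1.3, -1.9, 0.7]
gripper_width: 26.3
gripper_force: 30.0
t 14.4 turn -0.1 shift [0.5 0.3 0.6] tcp [399.7   6.1  33.2] F [-1.3 -1.9  0.7] w 26.3 gf 30.0
5 0.0 0.3
9 1.8 9.4
13 4.2 18.4
17 7.2 27.2
21 10.8 35.8
25 15.0 44.1
29 19.8 52.1
33 25.1 59.7
37 31.0 67.0
41 37.3 73.8
45 44.1 80.1
49 51.3 86.0
53 58.9 91.4
57 66.9 96.2
61 75.1 100.4
```

```bash
python3 -m inch '[0,-0.8,0,-4.6,0, 0,-1,0,-4.6,0, 0,-2.4,0,-9,0, 0,-3,0,-8.8,0, 0,-3.6,0,-8.6,0, 0,-4.2,0,-8.3,0, 0,-4.8,0,-8,0, 0,-5.3,0,-7.6,0, 0,-5.9,0,-7.3,0, 0,0,0,0,0]' 35;  python3 - <<'E'
from h import *
t=viewer.read_camera("top")
# 60 deg target of the grasp point relative to measured pinch
plan(399.7+73.05*.176,6.1-73.05*.984,33.2+18.7+99.4,10.1)
plan(399.7+31*.176,6.1-31*.984,33.2+18.7+67,10.1)
E
```

```text
time: 15.65
tool_pos: [405.2, -24.8, 100.4]
ee_rot: [0.643, 0.766, -0.0, -0.0]
ft_force: [-3.6, 1.6, -1.2]
gripper_width: 26.5
gripper_force: 35.0
t 15.7 turn -0.1 shift [-41.8   0.  -32.5] tcp [405.2 -24.6 100.1] F [-4.7  0.6 -1.8] w 26.4 gf 35.0
t 15.7 turn -0.1 shift [ 0.2 -0.  -0.1] tcp [405.2 -24.6 100.1] F [-4.7  0.6 -1.8] w 26.4 gf 35.0
```

```bash
python3 -m inch '[0,-2.6,0,-3,0, 0,-3.7,0,-3.8,0, 0,-6.8,0,-6.3,0, 0,-7.2,0,-5.9,0, 0,-7.6,0,-5.4,0, 0,-8,0,-4.8,0, 0,-3.1,0,-1.7,0, 0,-2.9,0,-1.5,0, 0,0,0,0,0, 0,0,0,0,0]' 35;  python3 - <<'E'
from h import *
plan(399.7+73.05*.176,6.1-73.05*.984,33.2+18.7+99.4,10.1)
t=viewer.read_camera("top");s=viewer.read_camera("scene")
h=np.array([423.1,-123.1,31]);X=np.array([.176,-.984,0]);Y=np.array([.984,.176,0])
for a in(55,60,65):
    A=np.radians(a)
    pt=lambda r,y,u:h+Y*(y+18)-X*(r*np.cos(A)-u*np.sin(A))+np.array([0,0,r*np.sin(A)+u*np.cos(A)])
    print(a,[proj(s,pt(94,y,u)).round(1).tolist() for y,u in((-62,19),(62,19),(-62,-1),(62,-1))])
cv2.imwrite("pics/c6.png",cv2.resize(s["frame"][130:320,190:390],(600,570),interpolation=2)[:,:,::-1])
E
```

```text
time: 16.95
tool_pos: [412.7, -66.2, 132.7]
ee_rot: [0.643, 0.766, -0.0, 0.0]
ft_force: [-5.1, 0.4, -0.1]
gripper_width: 26.4
gripper_force: 35.0
t 16.95 turn -0.1 shift [ 0.4 -0.1  0.1] tcp [412.7 -66.2 132.7] F [-5.1  0.4 -0.1] w 26.4 gf 35.0
55 [[247.8, 225.9], [314.5, 204.4], [242.3, 228.7], [308.1, 207.5]]
60 [[250.5, 226.0], [317.6, 204.4], [244.6, 227.7], [310.7, 206.4]]
65 [[253.4, 226.6], [320.8, 204.7], [247.0, 227.2], [313.6, 205.7]]
```

View pics/c6.png

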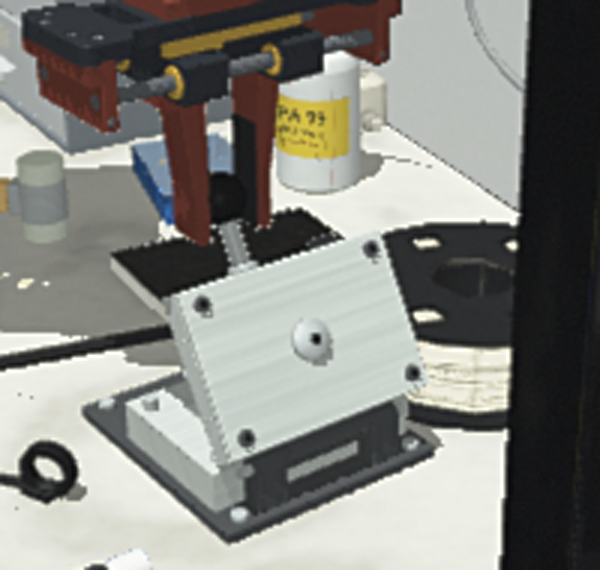

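The scene crop shows the upper half raised, its free-edge corner at (250,226.7), against (250.5,226) predicted for 60°. The knob is firmly between the fingers and the mallet stands on the bench. I'll hold briefly to confirm it is steady, then hand in.

```bash
python3 -m inch '[0,0,0,0,0, 0,0,0,0,0, 0,0,0,0,0, 0,0,0,0,0, 0,0,0,0,0, 0,0,0,0,0, 0,0,0,0,0, 0,0,0,0,0, 0,0,0,0,0, 0,0,0,0,0]' 35 && python3 -c "
from bench import ticket
print(ticket.job_done())"
```

```text
time: 18.3
tool_pos: [412.7, -66.1, 132.6]
ee_rot: [0.643, 0.766, -0.0, 0.0]
ft_force: [-5.3, 1.0, 0.3]
gripper_width: 26.4
gripper_force: 35.0
the job is handed in; nothing more can be done
None
```

I tapped the catch open and stood the mallet back in its place; the upper half is held at about 60° (±1°) by its knob, and the job was handed in at 18.3 s without my checking that the moulding lies in the lower half.

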